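# Pack the parts tray for an amplifier rebuild

### The job

Pack the grey parts tray for the amplifier rebuild: stand the two large capacitors upright, one in each of the two small compartments, and stack the two L-shaped heat sinks in the large compartment, the foot of the second lying flat on the foot of the first and their finned walls at opposite ends, parallel, so that the pile lies level and balanced. Leave the smaller capacitor and the U-shaped heat sink standing where they are on the bench.

Things in the scene. Friction and masses are not known exactly. Their poses are not given: they have to be found in the camera images.
- sink_a_wall (a point): First L-shaped aluminium heat sink, 95 g: flat foot 75 (x) x 50 (y) x 6 mm thick, one finned wall 10 mm thick, 50 mm long, 40 mm high overall on one 50 mm edge. It stands on its foot. This point: centre of the wall, 20 mm above the underside. z up; x points level from the foot out through the wall (foot reaches 70 mm back along -x, 5 mm along +x); y along the wall.
- sink_b_wall (a point): Second L-shaped aluminium heat sink, 95 g: flat foot 75 (x) x 50 (y) x 6 mm thick, one finned wall 10 mm thick, 50 mm long, 40 mm high overall on one 50 mm edge. It stands on its foot. This point: centre of the wall, 20 mm above the underside. z up; x points level from the foot out through the wall (foot reaches 70 mm back along -x, 5 mm along +x); y along the wall.
- cap_a_mid (a point): First large screw-terminal capacitor, an upright dark-sleeved cylinder 35 mm in diameter and 55 mm high with a pale polarity stripe and two bright round terminals on its top; about 75 g. It stands on the bench, terminals up. This point is its centre, half-way up; z is up.
- cap_b_mid (a point): Second large screw-terminal capacitor, an upright dark-sleeved cylinder 35 mm in diameter and 55 mm high with a pale polarity stripe and two bright round terminals on its top; about 75 g. It stands on the bench, terminals up. This point is its centre, half-way up; z is up.
- cap_small_mid (a point): look-alike to leave alone: a smaller capacitor of the same make, 22 mm in diameter and 35 mm high, standing terminals up. This point is its centre, half-way up.
- sink_u_mid (a point): look-alike to leave alone: a U-shaped heat sink with the same 75 x 50 x 6 mm foot but a finned wall 40 mm high at both of its 50 mm edges. This point is its centre, 20 mm above the underside.
- tray: shallow grey tray, fixed to the bench, left or right: 202 (x) x 130 (y) x 18 mm high, floor 3 mm, walls and dividers 4 mm thick, up to the rim. Origin: centre of its underside, z up. Large compartment at the -x end, 120 x 122 mm inside, centre x -37, y 0 mm. At the +x end two small ones, each 70 x 59 mm inside, centres x 62, y +31.5 and -31.5 mm. Loose tools among the parts are under 25 mm high.
There are look-alikes about, which are no part of the job. Of the things shaped like the tray, the grey one is meant.

How it is judged:
By the outcome, as a careful person would: the job done as asked, in the order asked, and still so for the second after the job is handed in, with the robot touching nothing.
It also fails if it takes over 112 s, if anything falls off the work surface, if the arm or the gripper's body presses on something with over 40 N, if the wrist force passes 120 N, or if a joint passes its speed limit or range.

### The arm

A 6-joint arm with a two-finger parallel gripper is mounted at the origin on the work surface. World frame = base frame: x ahead of the robot, y to its left, z up, the work surface at z = 0. Lengths are in m, angles in rad, forces in N, time in s.
With the tool pointing down it reaches from about 0.375 to 0.9 m from the base axis. Payload 3.1 kg.
Tool frame: the origin (TCP) lies on the centre line of the jaws, within the pads' length; the fingertips stand robot.tcp_to_tips ahead of it and the grasp point (between the pads) lies 3 mm ahead of it (robot.tcp_to_tips is the distance from the TCP to the fingertips, in m); z points along the fingers, y is the line along which they close (so a half turn about z gives the same grasp; the last joint's range is limited). The gripper opens to 87 mm and grips with 3 to 60 N. Pads are 19 mm wide; open, the fingers measure 117 mm over their backs; the gripper's body (75 mm by 190 mm) begins 51 mm behind the grasp point.
Start: joints at [1.149, 0.527, 1.433, -0, 1.181, -0.178], TCP at [0.151, 0.607, 0.21] pointing down, gripper open.
Joint ranges: [-3.08, 3.08], [-0.75, 2.2], [0.22, 2.44], [-1.43, 4.57], [0, 2.65], [-2.85, 2.85]. Speed limits (rad/s): [2.79, 2.79, 3.14, 3.14, 3.14, 3.14].

### API

Orientations are given as a unit quaternion [x, y, z, w].
In Python, from rig import robot gives the robot as it stands. The module is installed in compiled form; this text tells all that it offers.
- The arm moves only by the shell command python3 -m jog 'ROWS' [FORCE]. ROWS is JSON, one flat list of numbers, 5 for each row, row after row: the finger opening in m, from 0 to 0.087, then the shift along the tool's x, y, z in m, then the turn about the tool's z in units of 10 degrees (1.0 is 10 degrees). In form: [claw, x, y, z, roll, claw, x, y, z, roll, ...]. A call has 1 to 20 rows; each row shifts and turns the commanded pose from where the row before left it, along the tool's axes as they then stand; what a row does not reach is not made up. A row lasts 1/8 s, in which the tool goes at most 62.5 mm and 10.7 degrees, less where a joint would pass 70% of its speed; a pose out of reach is approached as far as the arm can. A call with a gripper value outside its range is refused whole. The fingers move at their own pace and stop on an object; FORCE is the grip in N (left out, the last holds). Time passes only in rows, so rows that do not move let the fingers close. It gives the time, the measured TCP pose, the force, the opening and the grip force at its end, in the units of the state.
- robot.get_obs(): the state, without advancing time (a new reading comes with each control period).
- robot.camera(name): name is "scene" or "top" or "wrist"; returns the picture (384x512x3 uint8, blue, green, red); there is no depth.
- robot.camera_model(name): a dict with "fx", "fy", "cx", "cy" (pixels), "R" (3x3) and "t" (3): a world point X has camera coordinates R X + t; the wrist camera has in their place "tool_from_camera" (4x4, takes a point from camera to tool coordinates, whose origin is the TCP and whose axes are the flange's). Camera axes: x right, y down, z forward; pixel columns grow to the right and rows downward; lengths in m; the calibration is good to about 2 mm. The wrist camera is an equidistant fisheye: a pixel r from the principal point sees the ray r / f radians off the axis. A picture is of the moment at which its call begins: read the wrist's pose just before it. camera_model takes no time and is no camera call.
- robot.hand_in(): hands the job in; it is judged then, once.
Trained networks look in the newest picture that a camera, given by its name, has taken for a name from the list of things; names that differ only in an ending like _2 or _b are one class to them, and where a whole thing is asked for, a point or a joint stands for the part that bears it (a point fixed in the world has none). Each returns a list of dicts, best first, with "conf" (0 to 1); they miss things now and then, are a little off and sometimes report something else, mostly with a low value. They report only what shows in the picture. A call takes as long as a camera call. They do not tell look-alikes from the thing itself.
- robot.look_for(camera, label): "extent" ([centre column, centre row, width, height] in pixels, round what is visible of it).
- robot.outline_of(camera, label): "region" (384x512 bool, what is visible of it) and "extent" ([centre column, centre row, width, height] in pixels, round what is visible of it).
The state is a dict: "time": time; "q": joint angles; "joint_velocities": joint speeds; "joint_torque": joint torques, N m; "position": TCP position; "tool_rot": TCP orientation; "ft_force": force on the tool from outside, world axes, zero at the start; "moment": the same for the moment, N m; "grip_width": finger opening in m; "grip_force": force on a finger pad.
Only numpy, scipy, OpenCV 4.12 (cv2) and the standard library are available. Lean on these libraries where they do the work, as an engineer would, in place of code of your own. Each camera call takes 0.05 s, during which the arm holds its last target. There are 200 camera calls.

## Working session

There is one attempt and no reset: what is moved stays moved. The work goes in short steps, Python scripts to look and compute and a shell command to move; the robot and the scene stay as the last step left them, time stands still between calls to the robot, and variables do not carry over. Pictures are saved under pics/ and viewed, at most 14 in all, crops included, and the job is handed in when it is done.

```bash
mkdir -p pics; cat > h.py <<'E'
import numpy as np, cv2
from rig import robot
def ray(cam,u,v):
    m=robot.camera_model(cam)
    if cam=="wrist":
        from scipy.spatial.transform import Rotation as Ro
        o=robot.get_obs(); T=np.array(m["tool_from_camera"])
        a=np.array([(u-m["cx"])/m["fx"],(v-m["cy"])/m["fy"]]); r=np.linalg.norm(a)+1e-9
        d=np.r_[np.sin(r)*a/r,np.cos(r)]
        R=Ro.from_quat(o["tool_rot"]).as_matrix()
        return R@T[:3,3]+np.array(o["position"]), R@T[:3,:3]@d
    R=np.array(m["R"]);t=np.array(m["t"])
    return -R.T@t, R.T@np.array([(u-m["cx"])/m["fx"],(v-m["cy"])/m["fy"],1])
def at(cam,u,v,z):
    c,d=ray(cam,u,v); return (c+d*(z-c[2])/d[2])
E
python3 - <<'E'
from h import *
o=robot.get_obs();print(o["tool_rot"],o["position"],robot.tcp_to_tips)
a=robot.camera("top");b=robot.camera("scene");c=robot.camera("wrist")
cv2.imwrite("pics/t1.png",a);cv2.imwrite("pics/s1.png",b);cv2.imwrite("pics/w1.png",c)
for cam in["top","scene"]:
  print(np.round(ray(cam,256,192),2).tolist())
for l,z in [("sink_a_wall",.02),("cap_a_mid",.0275),("cap_small_mid",.0175),("sink_u_mid",.02),("tray",.009)]:
  for cam in["top","scene"]:
    for r in robot.look_for(cam,l):
      if r["conf"]>.2:
        e=r["extent"];print(l,cam,round(r["conf"],2),np.round(e),np.round(at(cam,e[0],e[1],z),3))
E
```

```text
[ 1.21601518e-01  9.92578410e-01 -1.03714885e-03 -3.07617556e-04] [0.15053426 0.60580656 0.20948341] 0.022
[[0.29, 0.02, 1.41], [0.08, -0.01, -1.0]]
[[0.96, -0.76, 0.67], [-0.49, 0.69, -0.54]]
sink_a_wall top 0.86 [230. 108.  29.  37.] [0.65  0.076 0.02 ]
sink_a_wall scene 0.79 [352. 240.  38.  25.] [0.657 0.053 0.02 ]
cap_a_mid top 0.48 [183. 113.  15.  22.] [0.634 0.209 0.028]
cap_small_mid top 0.39 [286. 115.   8.  12.] [ 0.632 -0.084  0.018]
cap_small_mid scene 0.69 [312. 267.  11.  16.] [ 0.632 -0.081  0.017]
sink_u_mid top 0.67 [292. 177.  27.  31.] [ 0.452 -0.099  0.02 ]
sink_u_mid scene 0.84 [243. 239.  38.  32.] [ 0.458 -0.098  0.02 ]
tray top 0.87 [145. 282.  58.  78.] [0.159 0.31  0.009]
tray scene 0.61 [248. 146.  73.  38.] [0.168 0.303 0.009]
tray scene 0.56 [315. 173.  81.  44.] [0.425 0.283 0.009]
```

```bash
python3 - <<'E'
import cv2
a=cv2.imread("pics/t1.png");cv2.imwrite("pics/t1c.png",cv2.resize(a[70:350,90:350],(743,600*280//280*1),interpolation=cv2.INTER_CUBIC)[:600])
a=cv2.imread("pics/s1.png");cv2.imwrite("pics/s1c.png",cv2.resize(a[90:300,180:460],(800,600),interpolation=cv2.INTER_CUBIC))
E
```

```text
(no output)
```

View pics/t1c.png

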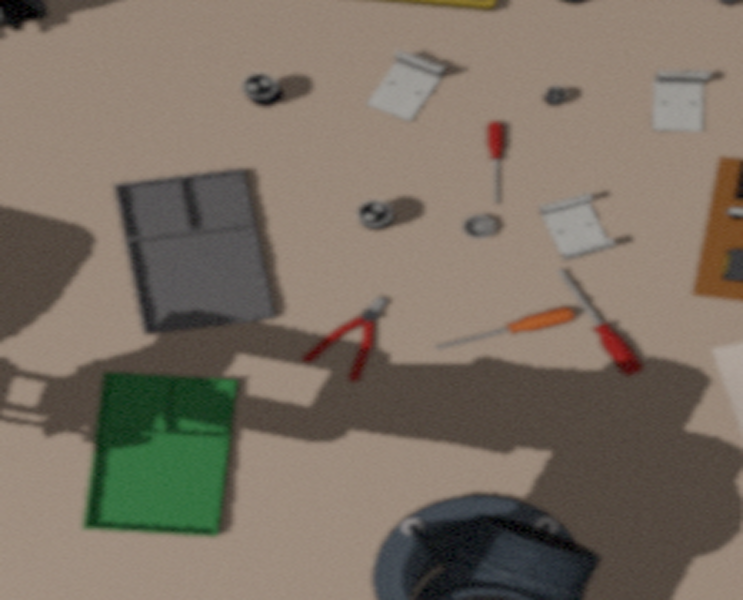

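View pics/s1c.png

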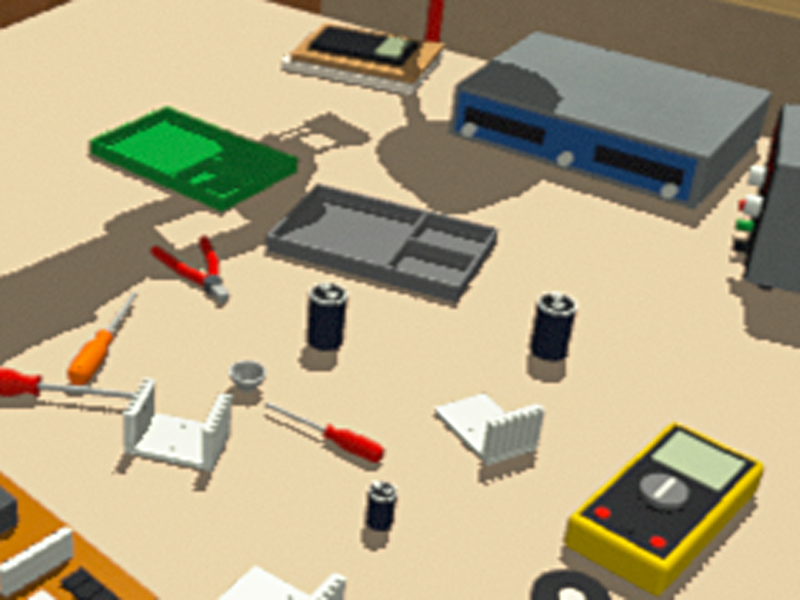

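The top view (crop) shows the grey tray with its two small compartments at the top (+x world). The large caps are at crop (262,88) and (377,213), the L sinks at (405,85) and (680,100), the U sink at (577,225), and the small cap at (555,95). The scene view confirms this.

```bash
cat >> h.py <<'E'
from scipy.spatial.transform import Rotation as Ro
def go(x,y,z,yaw=None):
    """yaw: world direction (deg) of closing line; prints tool shift (current axes) mm and then roll units"""
    o=robot.get_obs();R=Ro.from_quat(o["tool_rot"]).as_matrix()
    d=R.T@(np.array([x,y,z])-o["position"])
    c=np.degrees(np.arctan2(R[1,1],R[0,1]))
    s="shift mm %s |%.0f|"%(np.round(d*1000,1),np.linalg.norm(d)*1000)
    if yaw is not None: s+=" roll %.2f"%(-((yaw-c+90)%180-90)/10)
    print(s," now",np.round(o["position"],4),"yaw %.1f"%c,"q",np.round(o["q"],2))
E
python3 - <<'E'
from h import *
f=lambda u,v:(90+u*260/743,70+v*280/600)
g=lambda u,v:(180+u*.35,90+v*.35)
P=[at("top",*f(*p),.018)[:2] for p in [(118,185),(252,170),(280,315),(147,332)]]
print(np.round(P,3).tolist(),[round(float(np.linalg.norm(P[i]-P[i-1])),3) for i in range(4)])
for p in[(118+4,0)]:pass
c=np.mean(P,0);ex=(P[0]+P[1]-P[2]-P[3]);a=np.degrees(np.arctan2(ex[1],ex[0]));print("tray",c,a)
S=[at("scene",*g(*p),.018)[:2] for p in [(267,240),(318,187),(495,235),(455,302)]]
print(np.round(S,3).tolist())
for p,q in[((262,84),(555,300)),((377,210),(328,291))]: print("cap",at("top",*f(*p),.055),at("scene",*g(*q),.055))
print("sink1 wall top ends",at("top",*f(398,53),.04),at("top",*f(445,68),.04))
print("sink1 toe",at("top",*f(369,102),.006),at("top",*f(412,120),.006))
print("sink2 wall",at("top",*f(655,74),.04),at("top",*f(712,74),.04))
print("sink2 toe",at("top",*f(652,130),.006),at("top",*f(703,131),.006))
c1=at("top",*f(377,210),.055);go(c1[0]-.0,c1[1],.15,10)
c1=at("top",*f(262,84),.055);go(c1[0]-.0,c1[1],.15,10)
print(robot.camera_model("wrist"))
E
```

```text
[[0.511, 0.354], [0.531, 0.222], [0.339, 0.192], [0.318, 0.322]] [0.196, 0.134, 0.194, 0.131]
tray [0.42482735 0.272371  ] 9.07951864304825
[[0.343, 0.192], [0.321, 0.318], [0.517, 0.344], [0.544, 0.207]]
cap [0.63779278 0.20789957 0.055     ] [0.63544315 0.21040188 0.055     ]
cap [0.47290461 0.09548231 0.055     ] [0.4709418  0.09802881 0.055     ]
sink1 wall top ends [0.6834474  0.07637916 0.04      ] [0.66337524 0.02994468 0.04      ]
sink1 toe [0.62577417 0.10689814 0.006     ] [0.60124065 0.06352659 0.006     ]
sink2 wall [ 0.65570769 -0.17789678  0.04      ] [ 0.65581358 -0.23450786  0.04      ]
sink2 toe [ 0.58782477 -0.17867744  0.006     ] [ 0.58650366 -0.23031267  0.006     ]
shift mm [-435.9 -418.2   60.5] |607| roll 6.60  now [0.1508 0.6065 0.2105] yaw 76.0 q [ 1.15  0.53  1.43 -0.    1.18 -0.18]
shift mm [-568.8 -269.3   60.5] |632| roll 6.60  now [0.1508 0.6065 0.2105] yaw 76.0 q [ 1.15  0.53  1.43 -0.    1.18 -0.18]
{'fx': 297.3186396354542, 'fy': 297.3186396354542, 'cx': 259.3659838498733, 'cy': 191.21769106995484, 'tool_from_camera': array([[-5.70907967e-04, -9.54296004e-01, -2.98862529e-01,
         8.33664046e-02],
       [ 9.99999826e-01, -5.88796527e-04, -3.01867720e-05,
        -5.11319716e-04],
       [-1.47162103e-04, -2.98862494e-01,  9.54296174e-01,
        -1.74933215e-01],
       [ 0.00000000e+00,  0.00000000e+00,  0.00000000e+00,
         1.00000000e+00]])}
```

View pics/w1.png

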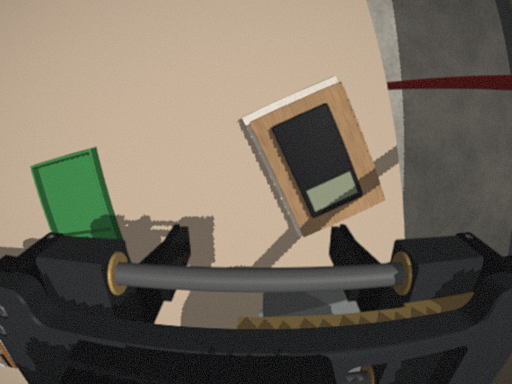

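The wrist view shows only the green tray and background, so nothing is in the way. I'm going above the nearer capacitor.

```bash
python3 -m jog '[0.06,-0.0363,-0.0348,0.0042,0,0.06,-0.0363,-0.0348,0.0042,0,0.06,-0.0363,-0.0348,0.0042,0,0.06,-0.0363,-0.0348,0.0042,0,0.06,-0.0363,-0.0348,0.0042,0,0.06,-0.0363,-0.0348,0.0042,0,0.06,-0.0363,-0.0348,0.0042,0,0.06,-0.0363,-0.0348,0.0042,0,0.06,-0.0363,-0.0348,0.0042,0,0.06,-0.0363,-0.0348,0.0042,0,0.06,-0.0363,-0.0348,0.0042,0,0.06,-0.0363,-0.0348,0.0042,0,0.06,0,0,0,0.94,0.06,0,0,0,0.94,0.06,0,0,0,0.94,0.06,0,0,0,0.94,0.06,0,0,0,0.94,0.06,0,0,0,0.94,0.06,0,0,0,0.94]' 25; python3 - <<'E'
from h import *
go(.472,.097,.042,9)
w=robot.camera("wrist");cv2.imwrite("pics/w2.png",w)
for r in robot.outline_of("wrist","cap_b_mid"): print(r["conf"],r["extent"])
E
```

```text
time: 3.02
position: [0.473, 0.0961, 0.1603]
tool_rot: [0.643, 0.766, 0.0, 0.0]
ft_force: [-0.2, -0.4, 0.7]
grip_width: 0.0598
grip_force: 0.0
shift mm [  1.1  -0.9 118.3] |118| roll 0.09  now [0.473  0.0961 0.1603] yaw 9.9 q [-0.03  0.41  1.84 -0.    0.89 -0.2 ]
0.94 [256.1, 174.9, 33.2, 39.0]
```

View pics/w2.png

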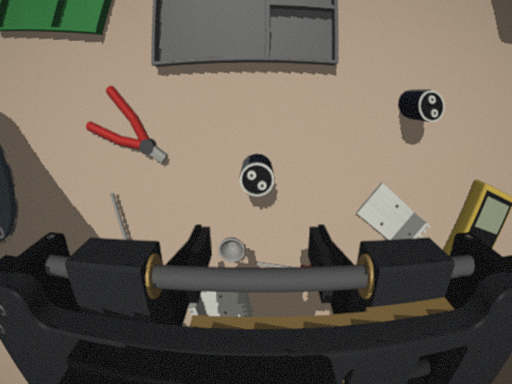

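The wrist view shows the capacitor's top at (257,180), the other capacitor at (430,104), and the grey tray's lower edge at row 60 with its small compartment on the right.

```bash
python3 - <<'E'
from h import *
print(at("wrist",257,180,.055),at("wrist",431,104,.055))
x,y,_=at("wrist",257,180,.055); go(x,y,.042)
# tray near edge rim corners
for p in[(155,66),(337,61),(268,58)]: print(at("wrist",*p,.018))
E
```

```text
[0.46869605 0.101578   0.055     ] [0.63199379 0.21606777 0.055     ]
shift mm [  6.2  -3.3 118.2] |118|  now [0.473  0.0961 0.1602] yaw 10.2 q [-0.03  0.41  1.84  0.    0.89 -0.21]
[0.33826583 0.19938584 0.018     ]
[0.53066453 0.23703296 0.018     ]
[0.4580994  0.22409489 0.018     ]
```

```bash
python3 -m jog '[0.06,0.0035,-0.0025,0.03,0,0.06,0,0,0.03,0,0.06,0,0,0.03,0,0.06,0,0,0.028,0,0.06,0,0,0,0,0.03,0,0,0,0,0.03,0,0,0,0,0.03,0,0,0,0,0.03,0,0,0,0,0.03,0,0,0,0]' 25; python3 - <<'E'
from h import *
w=robot.camera("wrist");cv2.imwrite("pics/w3.png",w[120:384,130:400])
print(robot.get_obs()["grip_force"])
E
```

```text
time: 4.38
position: [0.4698, 0.0991, 0.0423]
tool_rot: [0.641, 0.767, 0.0, 0.0]
ft_force: [-0.7, -0.2, 0.6]
grip_width: 0.0303
grip_force: 0.0
0.0
```

View pics/w3.png

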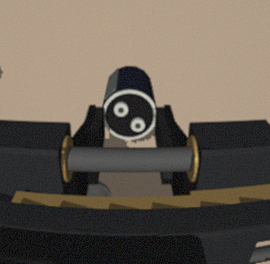

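The capacitor top is at full-frame (260,233), ahead of the pads, so they closed without gripping it. I'll measure again.

```bash
python3 - <<'E'
from h import *
go(.47,.099,.042)
print(at("wrist",260,235,.055))
o=robot.get_obs();m=robot.camera_model("wrist");print(np.array(m["tool_from_camera"])[:3,3])
t=robot.camera("top");s=robot.camera("scene")
for c in["top","scene"]:
  for r in robot.look_for(c,"cap_b_mid"): print(c,r["conf"],r["extent"],at(c,*r["extent"][:2],.0275))
cv2.imwrite("pics/s3.png",cv2.resize(s[170:250,240:340],(800,640))[:600])
E
```

```text
shift mm [-0.1  0.2  0.2] |0|  now [0.4697 0.0991 0.0422] yaw 10.2 q [-0.03  0.63  1.93 -0.    0.58 -0.2 ]
[0.46853307 0.10295824 0.055     ]
[ 0.08262122 -0.0006404  -0.17493334]
scene 0.53 [291.9, 199.8, 12.7, 26.0] [0.46374595 0.09907896 0.0275    ]
```

View pics/s3.png

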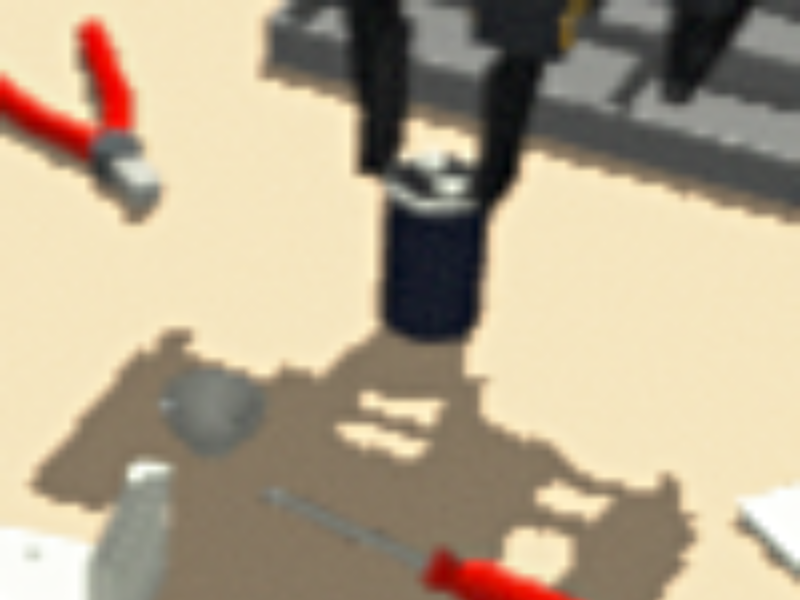

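```bash
python3 - <<'E'
from h import *
for n,p in[("tipL",(375,175)),("tipR",(490,205)),("capbase",(432,322)),("captop",(432,180))]:
  q=(240+p[0]/8,170+p[1]/8)
  for z in(0,.02,.04,.055): print(n,z,np.round(at("scene",*q,z),3))
E
```

```text
tipL 0 [0.41 0.16 0.  ]
tipL 0.02 [0.427 0.133 0.02 ]
tipL 0.04 [0.443 0.106 0.04 ]
tipL 0.055 [0.455 0.085 0.055]
tipR 0 [0.451 0.169 0.   ]
tipR 0.02 [0.466 0.141 0.02 ]
tipR 0.04 [0.482 0.114 0.04 ]
tipR 0.055 [0.493 0.093 0.055]
capbase 0 [0.473 0.097 0.   ]
capbase 0.02 [0.488 0.072 0.02 ]
capbase 0.04 [0.502 0.047 0.04 ]
capbase 0.055 [0.513 0.028 0.055]
captop 0 [0.427 0.17  0.   ]
captop 0.02 [0.443 0.142 0.02 ]
captop 0.04 [0.459 0.115 0.04 ]
captop 0.055 [0.471 0.094 0.055]
```

The scene view puts the tips only near the capacitor's top (z about 0.045, not 0.02). I'll reopen, go 15 mm lower, which is safe either way, and close fully.

```bash
python3 -m jog '[0.06,0,0,0,0,0.06,0,0,0,0,0.06,0,0,0,0,0.06,0,0,0.0075,0,0.06,0,0,0.0075,0,0.06,0,0,0,0,0.01,0,0,0,0,0.01,0,0,0,0,0.01,0,0,0,0,0.01,0,0,0,0,0.01,0,0,0,0,0.01,0,0,0,0]' 25; python3 - <<'E'
from h import *
w=robot.camera("wrist");s=robot.camera("scene")
a=cv2.resize(w[150:350,150:370],(440,400));b=cv2.resize(s[170:235,260:330],(350,325))
k=np.zeros((400,800,3),np.uint8);k[:,:440]=a;k[:325,445:795]=b;cv2.imwrite("pics/w4.png",k)
E
```

```text
time: 6.12
position: [0.4698, 0.0991, 0.0272]
tool_rot: [0.641, 0.767, 0.0, 0.0]
ft_force: [0.3, -0.6, 1.6]
grip_width: 0.0339
grip_force: 25.0
```

View pics/w4.png

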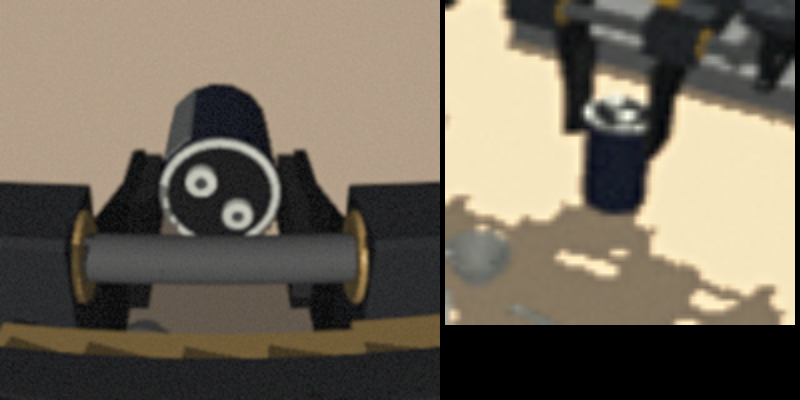

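Gripped: 34 mm at 25 N. The tips sit about mid-height on the can, well above tray rim height. I'll lift it, move partway to the tray and look.

```bash
python3 -m jog '[0.01,0,0,-0.03,0,0.01,0,0,-0.04,0,0.01,0,0,-0.04,0,0.01,0.0415,0.0099,-0.01,0,0.01,0.0415,0.0099,-0.01,0,0.01,0,0,0,0,0.01,0,0,0,0]' 25; python3 - <<'E'
from h import *
go(.482,.312,.13,9)
w=robot.camera("wrist");cv2.imwrite("pics/w5.png",w)
E
```

```text
time: 7.1
position: [0.4736, 0.184, 0.1566]
tool_rot: [0.641, 0.768, -0.001, -0.0]
ft_force: [-0.2, 0.4, -0.0]
grip_width: 0.0342
grip_force: 25.0
shift mm [124.4  31.1  26.5] |131| roll 0.13  now [0.4736 0.184  0.1566] yaw 10.3 q [ 0.15  0.45  1.78 -0.    0.92 -0.03]
```

View pics/w5.png

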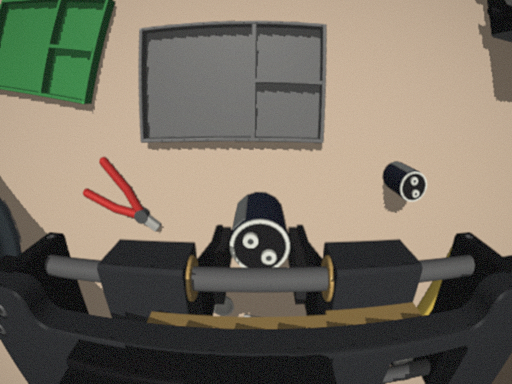

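The tray rim corners are at (141,29), (326,25), (323,140) and (143,141), with the divider at column 255. The capacitor is held upright.

```bash
python3 - <<'E'
from h import *
for dz in(0,.025):
  P=[at("wrist",*p,.018-dz)[:2] for p in [(141,29),(326,25),(323,140),(143,141)]]
  print(np.round(P,3).tolist(),[round(float(np.linalg.norm(P[i]-P[i-1])),3) for i in range(4)])
  c=np.mean(P,0);ex=P[1]+P[2]-P[0]-P[3];a=np.arctan2(ex[1],ex[0]);print(c,np.degrees(a))
  r=lambda x,y:np.round(c+[x*np.cos(a)-y*np.sin(a),x*np.sin(a)+y*np.cos(a)],3)
  print("S+",r(.062,.0315),"S-",r(.062,-.0315),"L",r(-.037,0))
  print("cap other",at("wrist",412,183,.055-dz))
E
```

```text
[[0.315, 0.327], [0.512, 0.36], [0.532, 0.237], [0.337, 0.203]] [0.127, 0.199, 0.125, 0.198]
[0.42403552 0.28172232] 9.722705828982926
S+ [0.48  0.323] S- [0.49  0.261] L [0.388 0.275]
cap other [0.63054237 0.21699668 0.055     ]
[[0.304, 0.332], [0.516, 0.368], [0.538, 0.234], [0.327, 0.198]] [0.137, 0.215, 0.135, 0.214]
[0.42127432 0.28306225] 9.72270582898292
S+ [0.477 0.325] S- [0.488 0.262] L [0.385 0.277]
cap other [0.64609234 0.21266083 0.03      ]
```

```bash
python3 - <<'E'
from h import *
t=robot.camera("top");s=robot.camera("scene")
for c in["top","scene"]:
  for l,z in(("cap_b_mid",.157),("tray",.009)):
    for r in robot.look_for(c,l): print(c,l,round(r["conf"],2),r["extent"],at(c,*r["extent"][:2],z))
k=np.zeros((600,800,3),np.uint8)
k[:420,:390]=cv2.resize(t[130:270,120:250],(390,420),interpolation=cv2.INTER_CUBIC)
k[:,400:800]=cv2.resize(s[100:250,260:360],(400,600),interpolation=cv2.INTER_CUBIC)
cv2.imwrite("pics/c6.png",k)
E
```

```text
scene cap_b_mid 0.51 [315.6, 144.4, 14.1, 23.6] [0.47291614 0.1793429  0.157     ]
scene tray 0.79 [249.0, 145.4, 73.0, 37.6] [0.16938699 0.30566714 0.009     ]
scene tray 0.57 [313.9, 172.9, 79.1, 41.9] [0.42258704 0.28342812 0.009     ]
scene tray 0.39 [279.9, 304.3, 46.2, 32.2] [ 0.63258073 -0.20502841  0.009     ]
```

View pics/c6.png

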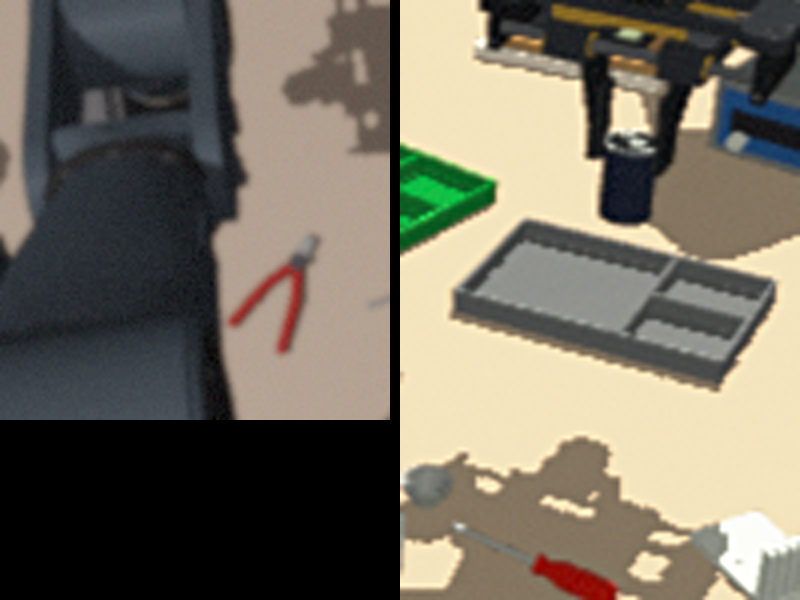

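The scene crop shows the capacitor held upright over the clear grey tray. Its rim corners are at crop (455,290), (525,222), (775,283) and (722,365).

```bash
python3 - <<'E'
from h import *
P=[at("scene",260+(u-400)/4,100+v/4,.018)[:2] for u,v in [(525,222),(775,283),(722,365),(455,290)]]
print(np.round(P,3).tolist(),[round(float(np.linalg.norm(P[i]-P[i-1])),3) for i in range(4)])
c=np.mean(P,0);ex=P[1]+P[2]-P[0]-P[3];a=np.arctan2(ex[1],ex[0]);print(c,np.degrees(a))
c=(c+[.424,.2724])/2
r=lambda x,y:np.round(c+[x*np.cos(a)-y*np.sin(a),x*np.sin(a)+y*np.cos(a)],3)
print(c,"S+",r(.062,.0315),"S-",r(.062,-.0315),"L",r(-.037,0))
E
```

```text
[[0.322, 0.318], [0.514, 0.353], [0.536, 0.229], [0.339, 0.199]] [0.12, 0.196, 0.126, 0.2]
[0.42766506 0.27466468] 9.352125933927692
[0.42583253 0.27353234] S+ [0.482 0.315] S- [0.492 0.253] L [0.389 0.268]
```

```bash
python3 -m jog '[0.01,0.0437,0.0111,0,0,0.01,0.0437,0.0111,0,0,0.01,0.0437,0.0111,0,0,0.01,0,0,0,0,0.01,0,0,0.04,0,0.01,0,0,0.04,0,0.01,0,0,0.03,0,0.01,0,0,0.012,0,0.01,0,0,0.0025,0,0.01,0,0,0,0]' 25; python3 - <<'E'
from h import *
o=robot.get_obs();print(o["position"],o["ft_force"])
s=robot.camera("scene");w=robot.camera("wrist")
k=np.zeros((400,800,3),np.uint8)
k[:,:400]=cv2.resize(s[130:210,275:355],(400,400),interpolation=cv2.INTER_CUBIC)
k[:300,410:]=cv2.resize(w[100:300,130:390],(390,300))
cv2.imwrite("pics/c7.png",k)
E
```

```text
time: 8.7
position: [0.4847, 0.3192, 0.0335]
tool_rot: [0.641, 0.767, 0.001, 0.0]
ft_force: [-0.3, -0.1, -0.3]
grip_width: 0.0342
grip_force: 25.0
[0.48471882 0.31924099 0.03348966] [-0.34160014 -0.07505653 -0.31304   ]
```

View pics/c7.png

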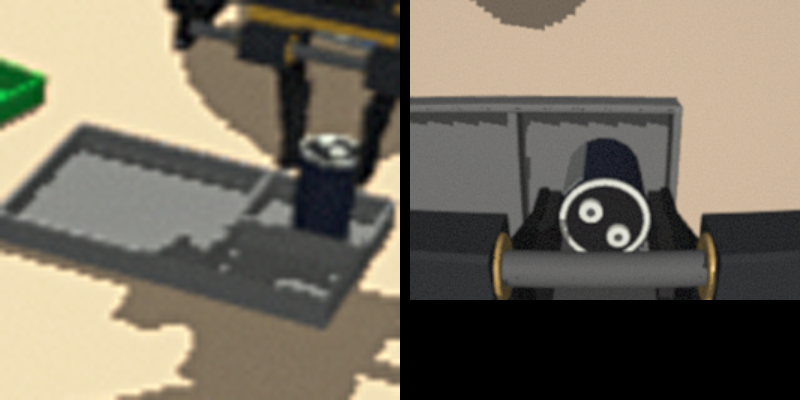

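Seen in both views, the capacitor is centred in the far small compartment. I'll set it down, release and go to the second capacitor.

```bash
python3 -m jog '[0.01,0,0,0.0025,0,0.01,0,0,0,0,0.05,0,0,0,0,0.055,0,0,0,0,0.055,0,0,0,0,0.06,0,0,-0.03,0,0.06,0,0,-0.04,0,0.06,0,0,-0.045,0,0.06,-0.0336,0.0323,0,0,0.06,-0.0336,0.0323,0,0,0.06,-0.0336,0.0323,0,0,0.06,-0.0336,0.0323,0,0,0.06,0,0,0,0]' 25; python3 - <<'E'
from h import *
go(.636,.210,.022,9)
s=robot.camera("scene");w=robot.camera("wrist")
for c in("wrist","scene"):
  for r in robot.look_for(c,"cap_b_mid"):
    e=r["extent"];print(c,round(r["conf"],2),np.round(e),at(c,e[0],e[1],.0275))
cv2.imwrite("pics/s8.png",s);cv2.imwrite("pics/w8.png",w)
E
```

```text
time: 10.42
position: [0.6382, 0.2073, 0.145]
tool_rot: [0.643, 0.766, 0.001, 0.001]
ft_force: [-0.3, -0.1, -0.8]
grip_width: 0.0599
grip_force: 0.0
shift mm [  3.2  -2.  123. ] |123| roll 0.10  now [0.6382 0.2073 0.145 ] yaw 10.0 q [ 0.15  0.66  1.37 -0.    1.11 -0.03]
wrist 0.82 [130.  53.  47.  35.] [0.47734069 0.32338614 0.0275    ]
scene 0.76 [340. 168.  14.  16.] [0.47992007 0.3275284  0.0275    ]
```

```bash
python3 -m jog '[0.06,0.002,-0.002,0.04,0,0.06,0,0,0.04,0,0.06,0,0,0.03,0,0.06,0,0,0.013,0,0.06,0,0,0,0,0.01,0,0,0,0,0.01,0,0,0,0,0.01,0,0,0,0,0.01,0,0,0,0,0.01,0,0,0,0]' 25
```

```text
time: 11.88
position: [0.6336, 0.2116, 0.023]
tool_rot: [0.641, 0.767, 0.001, 0.001]
ft_force: [-0.2, -0.9, 4.4]
grip_width: 0.0344
grip_force: 25.0
```

```bash
python3 -m jog '[0.01,0,0,-0.03,0,0.01,0,0,-0.04,0,0.01,0,0,-0.04,0,0.01,0.0232,-0.0434,0,0,0.01,0.0232,-0.0434,0,0,0.01,0.0232,-0.0434,0,0,0.01,0,0,0,0,0.01,0,0,0,0]' 25; python3 - <<'E'
from h import *
go(.493,.257,.028,9)
s=robot.camera("scene");w=robot.camera("wrist")
for r in robot.look_for("scene","cap_b_mid"):
    e=r["extent"];print(round(r["conf"],2),np.round(e),at("scene",e[0],e[1],.1375),at("scene",e[0],e[1],.0275))
cv2.imwrite("pics/s9.png",s);cv2.imwrite("pics/w9.png",w)
E
```

```text
time: 12.88
position: [0.4928, 0.257, 0.1321]
tool_rot: [0.641, 0.767, 0.0, 0.0]
ft_force: [0.6, 0.5, -0.3]
grip_width: 0.0342
grip_force: 25.0
shift mm [ -0.    0.  104.1] |104| roll 0.13  now [0.4928 0.257  0.1321] yaw 10.3 q [ 0.28  0.54  1.68 -0.    0.92  0.1 ]
0.65 [338. 168.  15.  19.] [0.56053188 0.1398322  0.1375    ] [0.47803911 0.32376042 0.0275    ]
```

```bash
python3 -m jog '[0.01,0,0,0.04,0,0.01,0,0,0.04,0,0.01,0,0,0.0255,0,0.01,0,0,0,0,0.05,0,0,0,0,0.055,0,0,0,0,0.055,0,0,0,0,0.055,0,0,-0.05,0,0.05,0,0,-0.06,0,0.05,-0.039,0.0237,0,0,0.05,-0.039,0.0237,0,0,0.05,-0.039,0.0237,0,0,0.05,-0.039,0.0237,0,0,0.05,-0.039,0.0237,0,0,0.05,-0.039,0.0237,0,0,0.05,0,0,0,0.98,0.05,0,0,0,0.98,0.05,0,0,0,0.98,0.05,0,0,0,0.98]' 25; python3 - <<'E'
from h import *
go(.674,.052,.03,-29)
s=robot.camera("scene");w=robot.camera("wrist")
k=np.zeros((600,800,3),np.uint8)
k[:330,:440]=cv2.resize(s[140:206,270:358],(440,330),interpolation=cv2.INTER_CUBIC)
k[240:,448:]=w[0:360,80:432]
cv2.imwrite("pics/c10.png",k)
for r in robot.outline_of("wrist","sink_a_wall"): print(r["conf"],r["extent"])
E
```

```text
time: 15.4
position: [0.6734, 0.0519, 0.1369]
tool_rot: [0.863, 0.505, 0.0, 0.0]
ft_force: [-0.4, -0.3, -0.1]
grip_width: 0.0499
grip_force: 0.0
shift mm [  0.4   0.4 106.9] |107| roll -0.03  now [0.6734 0.0519 0.1369] yaw -29.3 q [-0.09  0.68  1.36  0.    1.1   0.42]
```

View pics/c10.png

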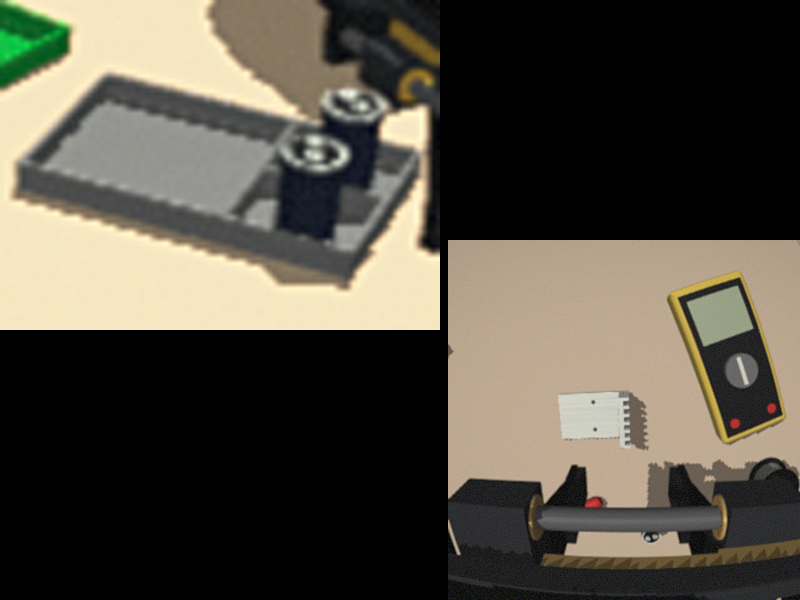

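Both large capacitors stand upright in their compartments. The sink wall lies between the jaws in the wrist view and is parallel to the pads. I'll descend in stages, checking force and width.

```bash
python3 -m jog '[0.035,0,0.0005,0.04,0,0.035,0,0,0.04,0,0.035,0,0,0.0265,0,0.035,0,0,0,0,0.035,0,0,0,0]' 20; python3 - <<'E'
from h import *
w=robot.camera("wrist");s=robot.camera("scene")
k=np.zeros((500,800,3),np.uint8)
k[:450,:440]=cv2.resize(w[80:305,150:370],(440,450))
k[:,450:]=cv2.resize(s[190:290,320:390],(350,500),interpolation=cv2.INTER_CUBIC)
cv2.imwrite("pics/c11.png",k)
E
python3 -m jog '[0.004,0,0,0,0,0.004,0,0,0,0,0.004,0,0,0,0,0.004,0,0,0,0]' 20
```

```text
time: 16.18
position: [0.675, 0.0516, 0.0312]
tool_rot: [0.861, 0.508, 0.001, 0.001]
ft_force: [0.4, 1.1, 0.6]
grip_width: 0.0351
grip_force: 0.0
time: 16.77
position: [0.674, 0.0516, 0.0301]
tool_rot: [0.861, 0.508, 0.0, 0.0]
ft_force: [0.4, -0.2, 0.3]
grip_width: 0.0071
grip_force: 0.0
```

View pics/c11.png

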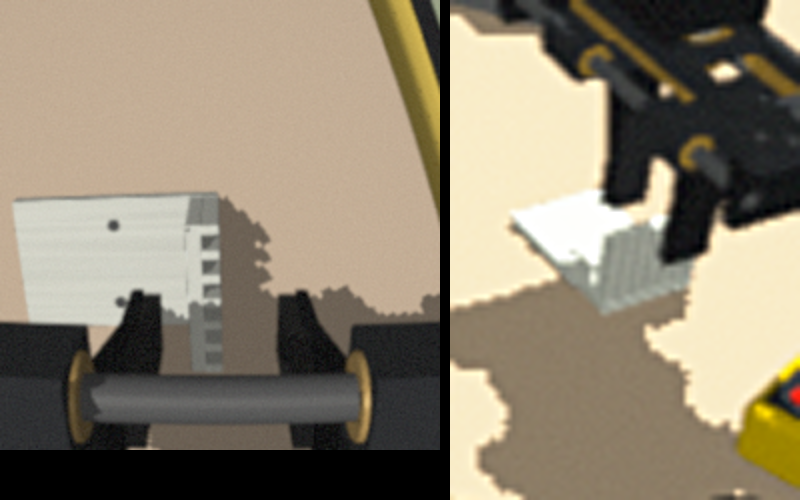

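At TCP z 0.030 the tips are just above the wall's top edge (closing to 7 mm met nothing), so the fingertips really sit about 12 mm above the reported TCP. The wrist view shows the wall about 4 mm off in -y and +x of the tool. I'll correct that and go lower.

```bash
python3 -m jog '[0.035,0.004,-0.004,0,0,0.035,0,0,0,0,0.035,0,0,0.006,0,0.035,0,0,0.006,0,0.035,0,0,0.006,0,0.035,0,0,0,0]' 20; python3 -m jog '[0.035,0,0,0.003,0,0.035,0,0,0.003,0,0.035,0,0,0.003,0,0.035,0,0,0,0]' 20
```

```text
time: 17.52
position: [0.6718, 0.057, 0.0111]
tool_rot: [0.862, 0.508, -0.001, -0.001]
ft_force: [-0.1, 0.5, 0.4]
grip_width: 0.0347
grip_force: 0.0
time: 18.02
position: [0.6722, 0.0571, 0.0027]
tool_rot: [0.861, 0.508, -0.0, -0.0]
ft_force: [0.7, -0.1, -0.3]
grip_width: 0.035
grip_force: 0.0
```

```bash
python3 -m jog '[0.035,0,0,0.003,0,0.035,0,0,0,0]' 20; python3 -m jog '[0.004,0,0,0,0,0.004,0,0,0,0,0.004,0,0,0,0,0.004,0,0,0,0,0.004,0,0,0,0]' 30; python3 -c "
from h import *
o=robot.get_obs();print(o['position'],o['moment'])"
```

```text
time: 18.27
position: [0.6723, 0.0571, -0.0002]
tool_rot: [0.861, 0.508, -0.0, -0.0]
ft_force: [-0.4, -0.6, -0.2]
grip_width: 0.0351
grip_force: 0.0
time: 18.9
position: [0.6725, 0.0571, 0.0001]
tool_rot: [0.861, 0.508, 0.0, 0.0]
ft_force: [-0.5, 0.2, 0.2]
grip_width: 0.0099
grip_force: 30.0
[6.72523413e-01 5.70520644e-02 1.45935787e-04] [-0.12097695  0.09898736 -0.02823185]
```

The sink wall is gripped at 9.9 mm, 30 N, with TCP z 0.000 when standing on the bench. I'll lift it, carry it over the large compartment and turn it so the wall faces the tray's +y side.

```bash
python3 -m jog '[0.004,0,0,-0.02,0,0.004,0,0,-0.04,0,0.004,0,0,-0.05,0,0.004,0.00725,-0.03715,0,0,0.004,0.00725,-0.03715,0,0,0.004,0.00725,-0.03715,0,0,0.004,0.00725,-0.03715,0,0,0.004,0.00725,-0.03715,0,0,0.004,0.00725,-0.03715,0,0,0.004,0.00725,-0.03715,0,0,0.004,0.00725,-0.03715,0,0,0.004,0.00725,-0.03715,0,0,0.004,0.00725,-0.03715,0,0,0.004,0,0,0,0]' 30 && python3 -m jog '[0.004,0,0,0,-0.99,0.004,0,0,0,-0.99,0.004,0,0,0,-0.99,0.004,0,0,0,-0.99,0.004,0,0,0,-0.99,0.004,0,0,0,-0.99,0.004,0,0,0,-0.99,0.004,0,0,0,-0.99,0.004,0,0,0,-0.99,0.004,0,0,0,-0.99,0.004,0,0,0,-0.99,0.004,0,0,0,-0.99,0.004,0,0,0,-0.99,0.004,0,0,0,0]' 30; python3 - <<'E'
from h import *
go(.3839,.302,.0035,99.4)
s=robot.camera("scene");w=robot.camera("wrist");cv2.imwrite("pics/s12.png",s);cv2.imwrite("pics/w12.png",w)
for c in("scene","wrist"):
  for l in("sink_a_wall","tray"):
    for r in robot.look_for(c,l):
      e=r["extent"];print(c,l,round(r["conf"],2),np.round(e))
E
```

```text
time: 20.65
position: [0.3803, 0.3015, 0.1111]
tool_rot: [0.861, 0.509, -0.0, -0.0]
ft_force: [-0.3, 0.3, -0.9]
grip_width: 0.0096
grip_force: 30.0
time: 22.4
position: [0.3839, 0.3002, 0.1108]
tool_rot: [-0.083, 0.997, 0.0, 0.001]
ft_force: [0.7, -0.6, -1.0]
grip_width: 0.0095
grip_force: 30.0
shift mm [ -0.    1.7 107.3] |107| roll 0.02  now [0.3839 0.3002 0.1108] yaw 99.6 q [ 0.43  0.5   1.87 -0.    0.77 -1.3 ]
scene tray 0.91 [249. 145.  72.  39.]
scene tray 0.78 [313. 172.  77.  42.]
wrist sink_a_wall 0.7 [206. 248. 122. 102.]
wrist tray 0.96 [291.  40. 158.  80.]
wrist tray 0.89 [234. 180. 146. 125.]
```

```bash
python3 -m jog '[0.004,0,0.0017,0.04,0,0.004,0,0,0.04,0,0.004,0,0,0.02,0,0.004,0,0,0.004,0,0.004,0,0,0.0025,0,0.004,0,0,0,0,0.004,0,0,0,0]' 30; python3 - <<'E'
from h import *
go(.3839,.302,.0035,99.4)
s=robot.camera("scene");cv2.imwrite("pics/s13.png",s);cv2.imwrite("pics/w13.png",robot.camera("wrist"))
E
```

```text
time: 23.58
position: [0.3828, 0.3024, 0.0044]
tool_rot: [-0.085, 0.996, 0.0, 0.001]
ft_force: [0.6, 0.1, -1.5]
grip_width: 0.0099
grip_force: 30.0
shift mm [-1.  -0.6  0.9] |1| roll 0.03  now [0.3828 0.3024 0.0044] yaw 99.7 q [ 0.44  0.71  1.92 -0.    0.51 -1.3 ]
```

```bash
python3 -m jog '[0.004,0,0,0.001,0,0.004,0,0,0,0,0.018,0,0,0,0,0.018,0,0,0,0,0.018,0,0,-0.02,0,0.018,0,0,-0.04,0,0.03,0,0,-0.047,0,0.035,-0.0154,-0.0456,0,0,0.035,-0.0154,-0.0456,0,0,0.035,-0.0154,-0.0456,0,0,0.035,-0.0154,-0.0456,0,0,0.035,-0.0154,-0.0456,0,0,0.035,-0.0154,-0.0456,0,0,0.035,-0.0154,-0.0456,0,0,0.035,-0.0154,-0.0456,0,0,0.035,-0.0154,-0.0456,0,0,0.035,-0.0154,-0.0456,0,0,0.035,-0.0154,-0.0456,0,0,0.035,-0.0154,-0.0456,0,0,0.035,0,0,0,0]' 30 && python3 -m jog '[0.035,0,0,0,1,0.035,0,0,0,1,0.035,0,0,0,1,0.035,0,0,0,1,0.035,0,0,0,1,0.035,0,0,0,1,0.035,0,0,0,1,0.035,0,0,0,1,0.035,0,0,0,1,0.035,0,0,0,1,0.035,0,0,0,0]' 30; python3 - <<'E'
from h import *
go(.657,-.206,.004,-1)
s=robot.camera("scene");t=robot.camera("top");w=robot.camera("wrist")
k=np.zeros((600,800,3),np.uint8)
k[:330,:400]=cv2.resize(s[140:206,270:350],(400,330),interpolation=cv2.INTER_CUBIC)
k[340:600,:340]=cv2.resize(t[140:240,125:255],(340,260),interpolation=cv2.INTER_CUBIC)
k[220:600,410:]=w[0:380,65:455]
cv2.imwrite("pics/c14.png",k)
for r in robot.look_for("wrist","sink_b_wall"): print(r["conf"],r["extent"])
E
```

```text
time: 26.18
position: [0.6584, -0.21, 0.1091]
tool_rot: [-0.083, 0.997, -0.001, 0.001]
ft_force: [-0.2, 1.1, -0.3]
grip_width: 0.0347
grip_force: 0.0
time: 27.55
position: [0.656, -0.2046, 0.109]
tool_rot: [0.708, 0.706, -0.0, -0.001]
ft_force: [-0.2, -0.3, -0.0]
grip_width: 0.0351
grip_force: 0.0
shift mm [ -1.5   1.2 105. ] |105| roll 0.09  now [ 0.656  -0.2046  0.109 ] yaw -0.1 q [-0.46  0.72  1.35  0.    1.07 -0.46]
0.76 [227.6, 191.3, 77.5, 66.8]
```

View pics/c14.png

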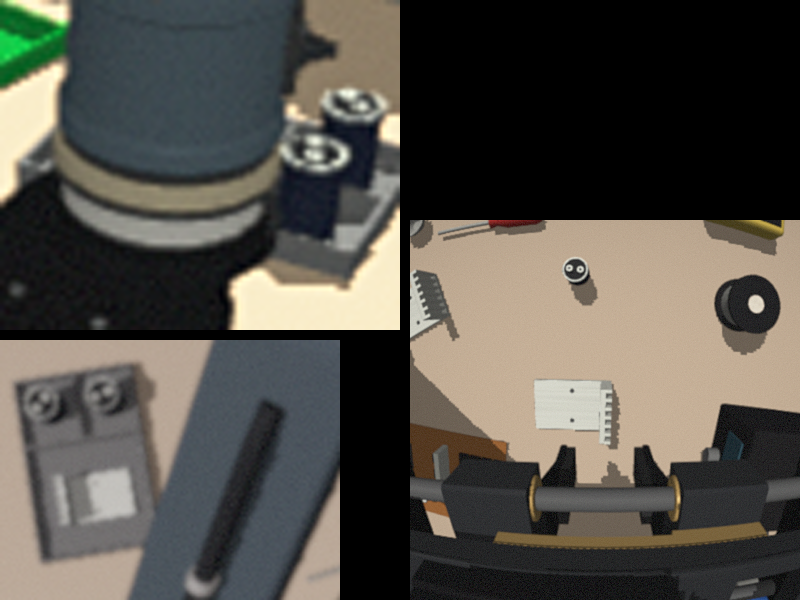

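Sink A stands in the large compartment with its wall on the +y side, and both capacitors are still upright. Sink B's wall is centred between the jaws at wrist (261,192). Descending to grip it.

```bash
python3 -m jog '[0.035,0,0.001,0.04,0,0.035,0,0,0.03,0,0.035,0,0,0.02,0,0.035,0,0,0.01,0,0.035,0,0,0.005,0,0.035,0,0,0,0,0.004,0,0,0,0,0.004,0,0,0,0,0.004,0,0,0,0,0.004,0,0,0,0,0.004,0,0,0,0]' 30; python3 - <<'E'
from h import *
go(.3966,.225,.11,-80.6)
E
```

```text
time: 29.12
position: [0.658, -0.2061, 0.0049]
tool_rot: [0.709, 0.705, -0.0, 0.0]
ft_force: [-1.3, 0.6, 1.4]
grip_width: 0.0098
grip_force: 30.0
shift mm [ 429.8 -263.4 -105.2] |515| roll 8.03  now [ 0.658  -0.2061  0.0049] yaw -0.3 q [-0.47  0.86  1.39 -0.    0.89 -0.46]
```

```bash
python3 -m jog '[0.004,0,0,-0.02,0,0.004,0,0,-0.05,0,0.004,0,0,-0.055,0,0.004,0.0358,-0.022,0,0,0.004,0.0358,-0.022,0,0,0.004,0.0358,-0.022,0,0,0.004,0.0358,-0.022,0,0,0.004,0.0358,-0.022,0,0,0.004,0.0358,-0.022,0,0,0.004,0.0358,-0.022,0,0,0.004,0.0358,-0.022,0,0,0.004,0.0358,-0.022,0,0,0.004,0.0358,-0.022,0,0,0.004,0.0358,-0.022,0,0,0.004,0.0358,-0.022,0,0,0.004,0,0,0,0]' 30 && python3 -m jog '[0.004,0,0,0,1,0.004,0,0,0,1,0.004,0,0,0,1,0.004,0,0,0,1,0.004,0,0,0,1,0.004,0,0,0,1,0.004,0,0,0,1,0.004,0,0,0,1,0.004,0,0,0,0]' 30; python3 - <<'E'
from h import *
go(.396,.2245,.0135,-80.4)
w=robot.camera("wrist");s=robot.camera("scene");cv2.imwrite("pics/w15.png",w);cv2.imwrite("pics/s15.png",s)
for c in("wrist","scene"):
  for r in robot.outline_of(c,"sink_a_wall"):
    m=r["region"].astype(np.uint8)
    cs,_=cv2.findContours(m,0,2);q=max(cs,key=cv2.contourArea)
    print(c,round(r["conf"],2),np.round(r["extent"]),cv2.boxPoints(cv2.minAreaRect(q)).round().tolist())
E
```

```text
time: 31.12
position: [0.3943, 0.2267, 0.1305]
tool_rot: [0.707, 0.707, 0.0, 0.0]
ft_force: [0.5, 1.7, -0.8]
grip_width: 0.0099
grip_force: 30.0
time: 32.25
position: [0.3971, 0.2243, 0.1302]
tool_rot: [0.996, 0.085, 0.001, -0.0]
ft_force: [-0.6, 0.3, -0.8]
grip_width: 0.0101
grip_force: 30.0
shift mm [ -1.3  -0.4 116.7] |117| roll 0.02  now [0.3971 0.2243 0.1302] yaw -80.2 q [ 0.27  0.44  1.93 -0.    0.78  1.67]
wrist 0.65 [209. 177.  83.  31.] [[169.0, 160.0], [250.0, 160.0], [250.0, 192.0], [169.0, 192.0]]
scene 0.8 [301. 167.  27.  26.] [[289.0, 174.0], [299.0, 152.0], [316.0, 160.0], [306.0, 182.0]]
```

```bash
python3 -m jog '[0.004,-0.001,0,0.04,0,0.004,0,0,0.04,0,0.004,0,0,0.022,0,0.004,0,0,0.006,0,0.004,0,0,0.004,0,0.004,0,0,0.002,0,0.004,0,0,0,0,0.004,0,0,0,0]' 30; python3 -c "
from h import *
go(.396,.2245,.014,-80.4)"
```

```text
time: 33.45
position: [0.3953, 0.2248, 0.0161]
tool_rot: [0.996, 0.085, 0.001, -0.0]
ft_force: [0.4, 0.2, -1.0]
grip_width: 0.0096
grip_force: 30.0
shift mm [0.7 0.4 2.1] |2| roll 0.01  now [0.3953 0.2248 0.0161] yaw -80.3 q [ 0.27  0.67  2.   -0.    0.47  1.67]
```

Now I'll ease down the last 2 mm while watching the force.

```bash
python3 -m jog '[0.004,0,0,0.001,0,0.004,0,0,0.001,0,0.004,0,0,0,0]' 30; python3 - <<'E'
from h import *
o=robot.get_obs();print(o["position"],o["ft_force"],o["moment"])
E
```

```text
time: 33.83
position: [0.3951, 0.2247, 0.0138]
tool_rot: [0.996, 0.085, 0.0, -0.0]
ft_force: [1.1, 0.0, 3.4]
grip_width: 0.0096
grip_force: 30.0
[0.39505596 0.22468134 0.01383377] [1.12661249 0.0092592  3.37896642] [-0.06094777  0.21960661  0.02986129]
```

```bash
python3 -m jog '[0.018,0,0,0,0,0.018,0,0,0,0,0.018,0,0,0,0,0.018,0,0,-0.02,0,0.018,0,0,-0.04,0,0.02,0,0,-0.06,0,0.02,0,0,-0.06,0,0.02,-0.0207,-0.0441,0,0,0.02,-0.0207,-0.0441,0,0,0.02,-0.0207,-0.0441,0,0,0.02,-0.0207,-0.0441,0,0,0.02,-0.0207,-0.0441,0,0,0.02,-0.0207,-0.0441,0,0,0.02,-0.0207,-0.0441,0,0,0.02,0,0,0,0]' 30; python3 - <<'E'
from h import *
s=robot.camera("scene");t=robot.camera("top")
cv2.imwrite("pics/s16.png",s);cv2.imwrite("pics/t16.png",t)
k=np.zeros((600,800,3),np.uint8)
k[:,:450]=cv2.resize(s[140:212,270:354],(450,600) if 0 else (450,386),interpolation=cv2.INTER_CUBIC) if 0 else 0
k[:386,:450]=cv2.resize(s[140:212,270:354],(450,386),interpolation=cv2.INTER_CUBIC)
k[:400,460:800]=cv2.resize(t[140:240,125:210],(340,400),interpolation=cv2.INTER_CUBIC)
k[405:600,:350]=cv2.resize(s[190:328,220:470],(350,193))
k[405:600,400:745]=cv2.resize(t[90:230,120:368],(345,195))
cv2.imwrite("pics/c16.png",k)
E
```

```text
time: 35.7
position: [0.1979, 0.5065, 0.1933]
tool_rot: [0.996, 0.087, 0.0, -0.0]
ft_force: [-0.4, -0.8, 0.8]
grip_width: 0.02
grip_force: 0.0Traceback (most recent call last):
  File "<stdin>", line 8, in <module>
ValueError: could not broadcast input array from shape (193,350,3) into shape (195,350,3)
```

```bash
python3 - <<'E'
import cv2,numpy as np
s=cv2.imread("pics/s16.png");t=cv2.imread("pics/t16.png")
k=np.zeros((600,800,3),np.uint8)
k[:386,:450]=cv2.resize(s[140:212,270:354],(450,386),interpolation=cv2.INTER_CUBIC)
k[:400,460:800]=cv2.resize(t[140:240,125:210],(340,400),interpolation=cv2.INTER_CUBIC)
k[405:600,:350]=cv2.resize(s[190:328,220:470],(350,195))
k[405:600,400:745]=cv2.resize(t[90:230,120:368],(345,195))
cv2.imwrite("pics/c16.png",k)
E
```

```text
(no output)
```

View pics/c16.png

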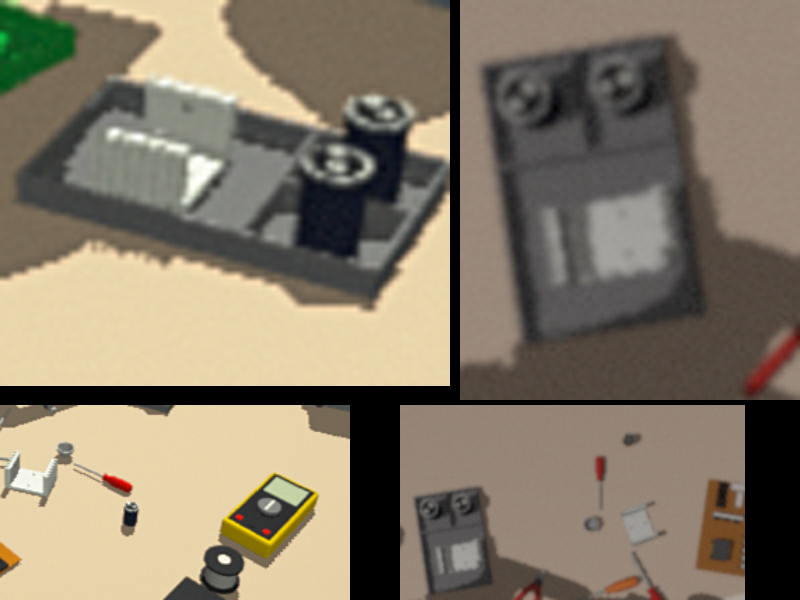

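The final views show both large capacitors upright in the small compartments. The two sinks are stacked with their walls parallel at opposite ends, and the small capacitor and U sink are where they were. Handing in.

```bash
python3 -c "
from rig import robot
print(robot.hand_in())"
```

```text
the job is handed in; nothing more can be done
None
```

I packed the grey tray and handed the job in at about 36 s of robot time: both large capacitors stand upright in the small compartments, and the two L-shaped heat sinks are stacked foot on foot in the large one with their walls parallel at opposite ends, and the small capacitor and U-shaped heat sink weren't moved. I judged the stack level by eye from the last camera views, and the hand-in returned no verdict.

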